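Clear the pull-slide fixture and hold its slide at the mark

ROBOT

A 6-joint arm with a two-finger parallel gripper is mounted at the origin on a cart in front of the work surface, level with it; the furniture and walls round the work are solid. World frame = base frame: x ahead of the robot, y to its left, z up, the work surface at z = 0. Lengths are in mm, angles in rad, forces in N, time in s.
With the tool pointing down it reaches from about 350 to 975 mm from the base axis. Payload 7.1 kg.
Tool frame: the origin (TCP) lies midway between the tips of the shut fingers; the grasp point (between the pads) lies 19 mm behind it (ctrl.tcp_to_grasp is the distance from the TCP to the grasp point, in mm); z points along the fingers, y is the line along which they close (so a half turn about z gives the same grasp; the last joint's range is limited). The gripper opens to 88 mm and grips with 3 to 60 N. Pads are 20 mm wide; open, the fingers measure 115 mm over their backs; the gripper's body (75 mm by 178 mm) begins 61 mm behind the grasp point.
Start: joints at [-1.15, 0.423, 1.63, -0, 1.089, -0.019], TCP at [266.114, -565.498, 222.675] pointing down, gripper open.
Joint ranges: [-3, 3], [-0.9, 2.11], [0.09, 2.58], [-1.31, 4.45], [0.11, 2.69], [-2.54, 2.54]. Speed limits (rad/s): [2.39, 2.39, 3.01, 3.14, 3.14, 3.14].

INTERFACE

Orientations are given as a rotation vector (axis times angle).
In Python, from workcell import get_obs, cams, ticket, boxes_of, ctrl gives the robot as it stands.
- The arm moves only by the shell command python3 -m creep 'ROWS' [OPENING]. ROWS is JSON, one flat list of numbers, 4 for each row, row after row: the shift along the world's x, y, z in m, then the turn about the world's z in rad. In form: [tx, ty, tz, spin, tx, ty, tz, spin, ...]. A call has 1 to 10 rows; each row is the pose to reach, as a shift and turn from the pose commanded when the call began; what a row does not reach only later rows make up. A row lasts 1/12 s, in which the tool goes at most 41.7 mm and 7.16 degrees, less where a joint would pass 70% of its speed; a pose out of reach is approached as far as the arm can. A call with a gripper value outside its range is refused whole. OPENING is the opening, from 0 (shut) to 1 (fully open), set as the call begins (- or left out, the last holds). The fingers move at their own pace and stop on an object; the grip force is fixed at half the most. Time passes only in rows, so rows that repeat a pose let the fingers close. It gives the time, the measured TCP pose, the force, the opening and the grip force at its end, in the units of the state.
- get_obs(): the state, without advancing time (a new reading comes with each control period).
- cams.get_image(name): name is "scene" or "top" or "wrist"; returns (picture, depth): 400x640x3 uint8, red, green, blue; 400x640 float32, mm along the optical axis (not along the pixel's ray), 0 where there is no reading.
- cams.get_calibration(name): a dict with "mtx" (3x3 intrinsics, pixels), "R" (3x3) and "t" (3): a world point X has camera coordinates R X + t; the wrist camera has in their place "mount" (4x4, takes a point from camera to tool coordinates, whose origin is the TCP and whose axes are the flange's). Camera axes: x right, y down, z forward; pixel columns grow to the right and rows downward; lengths in mm; the calibration is good to about 2 mm. A picture is of the moment at which its call begins: read the wrist's pose just before it. get_calibration takes no time and is no camera call.
- ticket.close_job(): hands the job in; it is judged then, once.
Trained networks look in the newest picture that a camera, given by its name, has taken for a name from the list of things; names that differ only in an ending like _2 or _b are one class to them, and where a whole thing is asked for, a point or a joint stands for the part that bears it (a point fixed in the world has none). Each returns a list of dicts, best first, with "score" (0 to 1); they miss things now and then, are a little off and sometimes report something else, mostly with a low value. They report only what shows in the picture. A call takes as long as a camera call.
- boxes_of(camera, target): "centre" ([column, row] in pixels, amid what is visible of it).
The state is a dict: "t": time; "qpos": joint angles; "qvel": joint speeds; "joint_torque": joint torques, N m; "ee_pos": TCP position; "orientation": TCP orientation; "ft_force": force on the tool from outside, world axes, zero at the start; "moment": the same for the moment, N m; "width": finger opening in mm; "grasp_force": force on a finger pad.
Only numpy, scipy, OpenCV 4.12 (cv2) and the standard library are available. Lean on these libraries where they do the work, as an engineer would, in place of code of your own. Each camera call takes 0.05 s, during which the arm holds its last target. There are 200 camera calls.

TASK

Use the wooden scraper block to wipe the four loose brass offcuts off the bed of the pull-slide fixture into the catch trough along its side, keeping the gripper itself off the offcuts and the slide shut until the bed is clear, then set the block down on the bench clear of the fixture. After that take the slide's upright grip and pull it out against its spring until its pointer lines up with the index clip on the rail, and finish there, still holding it at the mark, because the spring pulls it back if you let go. Leave the hammer, pliers, chisel, jar and tape where they are.

Things in the scene. Friction and masses are not known exactly. Their poses are not given: they have to be found in the camera images.
- fixture: Pull-slide fixture bolted to the bench: aluminium bed block, grey spring housing at the back (70 mm wide, x +70 to +120 mm, top at z 74). Origin on the bench under the bed; x points from the robot's side back to the housing, y to the trough, z up. Bed top flat at z 30 mm, x -105 to +125, y -65 to +55. Offcuts start within x -79 to -17, y -21 to +41.
- fixture_rail (a point): Middle of the top of the rail that stands on the bed along its edge away from the trough: 8 mm wide, 10 mm above the bed, at the fixture's y -61 mm, x -105 to +70.
- fixture_trough (a point): Middle of the floor of the sheet-metal catch trough beside the bed, open on top: inside the fixture's y +55 to +103, x -102 to +65 mm, floor at z 3 mm, rim at z 22 (lower than the bed; no lip between bed and trough).
- index: Steel index clip, 12 x 14 mm, straddling the rail, fixed; its scribed line lies across the rail at its own x = 0. Origin at bed height (z 30 mm) at the middle of the clip, which rises 16 mm above it; axes as the fixture's. Its place along the rail differs from run to run.
- slide (a joint): How far the slide is pulled out, in m: 0 shut against the housing, 0.08 at its end stop; it moves along the fixture's -x (towards the robot's side). A spring pulls it shut: about 4.5 N at 0 and 1.3 N more for every 10 mm. It never stays out by itself. The mark needs 0.034 to 0.062 of pull.
- slide_grip (a point): Point in the slide's upright black grip, on its centre line 38 mm above the bed. The plate is 14 mm thick along the fixture's x, 44 mm wide along y, from 6 to 52 mm above the bed (top z 82). Shut, it stands at the fixture's x +20, y 0, with 43 mm free behind it to the housing. A flat bar 24 mm wide, up to 10 mm above the bed, runs from its foot back to the housing.
- slide_pointer (a point): Tip of the slide's thin pointer arm, which sticks out from the grip towards the rail (fixture's y -50 mm, 13 mm above the bed), on the centre line of the grip; it lines up when it is level with the index clip's line along the fixture's x.
- scraper: Loose scraper block, wood on a steel edge, 100 mm long (own x) x 22 mm thick (own y) x 64 mm high, standing upright on the bench on its long steel edge; 0.1 to 0.2 kg. Origin at the middle of its underside.
- offcut_1: Loose brass offcut, about 18 x 10 x 8 mm, 12 g, lying on the fixture's bed at the start. Origin at the middle of its underside.
- offcut_2: Loose brass offcut, L-shaped, about 16 x 17 x 7 mm, 12 g, lying on the fixture's bed at the start. Origin at the middle of its underside.
- offcut_3: Loose brass offcut, about 13 x 13 x 9 mm, 12 g, lying on the fixture's bed at the start. Origin at the middle of its underside.
- offcut_4: Loose brass offcut, about 20 x 8 x 7 mm, 12 g, lying on the fixture's bed at the start. Origin at the middle of its underside.
- hammer: Bystander: hammer with a wooden handle, 214 mm long, lying on the bench; leave alone.
- pliers: Bystander: pliers, 170 mm long, lying on the bench; leave alone.
- chisel: Bystander: small chisel, 136 mm long, lying on the bench; leave alone.
- powder_jar: Bystander: squat jar with a white cap, 52 mm across, 48 mm high, standing on the bench; leave alone.
- tape: Bystander: roll of tape lying flat, 100 mm across, on the bench; leave alone.

How it is judged:
By the outcome, as a careful person would: the job done as asked, in the order asked, and still so for the second after the job is handed in, while the arm keeps its last pose, push and grip.
It also fails if it takes over 58 s, if anything falls off the work surface, if the arm or the gripper's body presses on something with over 40 N, if the wrist force passes 120 N, or if a joint passes its speed limit or range.

## Working session

There is one attempt and no reset: what is moved stays moved. The work goes in short steps, Python scripts to look and compute and a shell command to move; the robot and the scene stay as the last step left them, time stands still between calls to the robot, and variables do not carry over. Pictures are saved under pics/ and viewed, at most 10 in all, crops included, and the job is handed in when it is done.

```bash
mkdir -p pics; cat > h.py <<'E'
import numpy as np, cv2
from workcell import get_obs, cams, ticket, boxes_of, ctrl
def snap(n,f=None):
    im,d=cams.get_image(n)
    if f: cv2.imwrite('pics/'+f,im[:,:,::-1])
    return im,d
def world(n,d,obs=None):
    c=cams.get_calibration(n);K=np.array(c['mtx'])
    v,u=np.mgrid[0:d.shape[0],0:d.shape[1]]
    P=np.stack([(u-K[0,2])/K[0,0]*d,(v-K[1,2])/K[1,1]*d,d],-1)
    if n=='wrist':
        M=np.array(c['mount']);P=P@M[:3,:3].T+M[:3,3]
        R=cv2.Rodrigues(np.array(obs['orientation'],float))[0]
        W=P@R.T+np.array(obs['ee_pos'])
    else: W=(P-np.array(c['t']))@np.array(c['R'])
    W[d<=0]=np.nan
    return W
def proj(n,X):
    c=cams.get_calibration(n);K=np.array(c['mtx'])
    p=(np.atleast_2d(X)@np.array(c['R']).T+np.array(c['t']))@K.T
    return p[:,:2]/p[:,2:]
E
python3 - <<'E'
from h import *
o=get_obs();print(o)
for n in('top','scene'):
    im,d=snap(n,n+'0.png');W=world(n,d);np.save(n+'0.npy',W)
    for t in('fixture','scraper','index','slide_grip','slide_pointer','offcut_1','hammer','pliers','chisel','powder_jar','tape'):
        for b in boxes_of(n,t)[:5]:
            c=np.round(b['centre']).astype(int); print(n,t,round(b['score'],2),c,np.round(W[c[1],c[0]]))
E
```

```text
{'t': 0.0, 'qpos': array([-1.14999690e+00,  4.23841367e-01,  1.63066856e+00,  2.13722992e-05,
        1.08861632e+00, -1.89944621e-02]), 'qvel': array([-6.60380276e-04,  8.22286226e-04, -9.51504241e-05,  4.98704022e-04,
       -1.43143353e-03,  1.73915204e-03]), 'joint_torque': array([-6.42862096e-05, -5.44624257e+01, -2.73669559e+01,  6.42556557e-02,
        2.25951453e-02, -1.14592935e-04]), 'ee_pos': array([ 265.90193292, -565.00611102,  221.90980154]), 'orientation': array([-3.06447601e+00, -6.84928782e-01,  4.51367554e-04]), 'ft_force': array([ 1.19771462,  0.44195362, -0.44134047]), 'moment': array([-0.01915564,  0.00389627, -0.01522721]), 'grasp_force': 0.0, 'width': 87.87484822848326}
top fixture 0.77 [284 187] [536. 298.  40.]
top scraper 0.68 [408 206] [ 457. -118.   64.]
top scraper 0.45 [284 183] [550. 298.  39.]
top slide_grip 0.74 [285 175] [571. 291.  77.]
top slide_pointer 0.78 [284 170] [595. 297.  41.]
top hammer 0.83 [196 207] [480. 609.  -2.]
top pliers 0.7 [351 223] [409.  72.   5.]
top powder_jar 0.72 [360 194] [504.  40.  51.]
top tape 0.61 [457 179] [ 550. -299.   21.]
scene fixture 0.77 [248 237] [528. 314.  32.]
scene fixture 0.59 [419 174] [ 566. -293.   -3.]
scene scraper 0.74 [392 198] [ 459. -105.   51.]
scene slide_grip 0.73 [252 217] [564. 284.  62.]
scene slide_grip 0.41 [345 240] [412.  79.  11.]
scene slide_pointer 0.54 [250 219] [562. 292.  60.]
scene hammer 0.62 [152 294] [469. 589.  20.]
scene pliers 0.83 [344 241] [412.  82.   8.]
scene chisel 0.63 [285 280] [359. 285.  15.]
scene powder_jar 0.58 [338 208] [501.  51.  46.]
scene tape 0.93 [419 175] [ 560. -288.   -1.]
scene tape 0.47 [248 218] [564. 296.  65.]
```

```bash
python3 - <<'E'
from h import *
im=cv2.imread('pics/top0.png');c=im[130:250,220:440]
cv2.imwrite('pics/topc.png',cv2.resize(c,(792,432),interpolation=cv2.INTER_CUBIC))
W=np.load('top0.npy');z=W[...,2]
def rect(m):
    p=W[m][:,:2].astype(np.float32);return len(p),cv2.minAreaRect(p),p.mean(0)
near=lambda x,y,r:np.hypot(W[...,0]-x,W[...,1]-y)<r
print('scraper',rect(near(457,-118,90)&(z>50)))
print('grip',rect(near(571,291,60)&(z>68)))
print('housing+grip',rect(near(640,298,90)&(z>64)))
print('bed',rect(near(536,298,200)&(z>24)&(z<36)))
for a in('scene',):
    W=np.load('scene0.npy');z=W[...,2]
    print('scraper',rect(near(457,-118,90)&(z>58)))
    print('bed',rect(near(536,298,200)&(z>26)&(z<34)))
E
```

```text
scraper (206, ((463.65789794921875, -115.45425415039062), (99.37052154541016, 24.12320327758789), 6.785466194152832), array([ 463.59714 , -114.898674], dtype=float32))
grip (130, ((595.0657958984375, 289.8815612792969), (71.43406677246094, 64.14969635009766), 5.710944652557373), array([596.34717, 290.57187], dtype=float32))
housing+grip (372, ((613.1860961914062, 290.5172119140625), (107.4977035522461, 69.59716796875), 3.956266164779663), array([627.89  , 291.1305], dtype=float32))
bed (1669, ((537.0680541992188, 268.51904296875), (290.03582763671875, 350.5537414550781), 60.97775650024414), array([545.37024, 267.55005], dtype=float32))
scraper (192, ((463.6419372558594, -114.7018814086914), (103.45970916748047, 23.873262405395508), 7.321508884429932), array([ 462.93924, -113.38398], dtype=float32))
bed (1773, ((547.39892578125, 287.8591613769531), (227.38136291503906, 359.97479248046875), 56.96866989135742), array([529.8581 , 286.77573], dtype=float32))
```

View pics/topc.png

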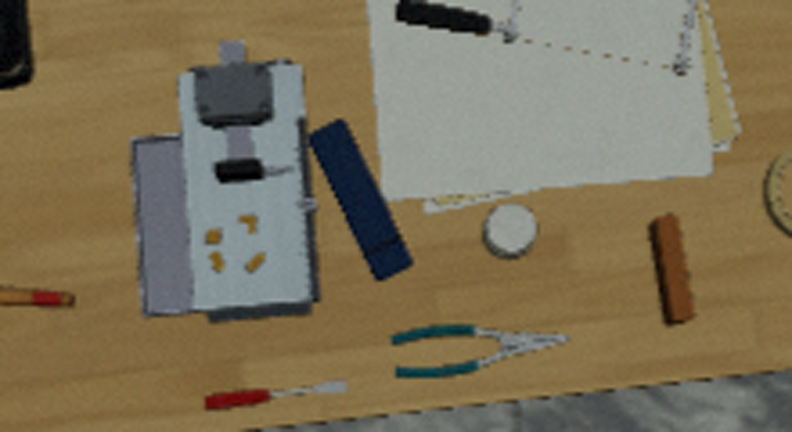

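View pics/scene0.png

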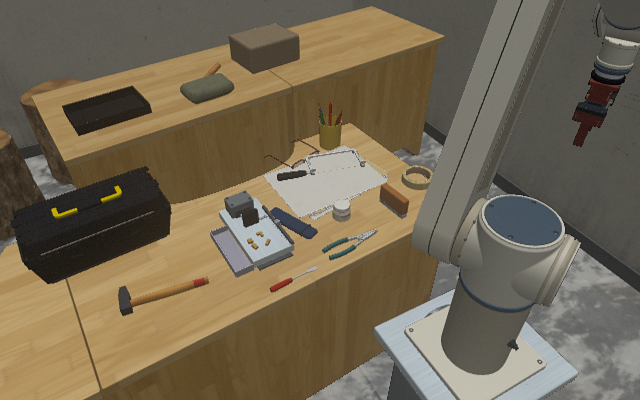

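The top view shows the fixture at the left, about crop (240,190), with its trough on the left side. Four offcuts lie at about (213,237), (248,224), (218,262) and (255,262), and the clip is at (308,204). The scraper is at (672,268), and a blue case lies next to the rail at (360,200). The scene view shows the same layout. I'll move above the scraper.

```bash
python3 -m creep '[0.03,0.075,0,-0.1, 0.06,0.15,0,-0.2, 0.09,0.22,0,-0.3, 0.12,0.285,0,-0.318, 0.15,0.345,0,-0.318, 0.17,0.39,0,-0.318, 0.185,0.425,0,-0.318, 0.195,0.445,0,-0.318, 0.198,0.450,0,-0.318, 0.198,0.450,0,-0.318]' 1
python3 -m creep '[0.198,0.450,0,0]' 2>/dev/null | head -0
echo
```

```text
t: 2.03
ee_pos: [433.4, -181.9, 223.0]
orientation: [3.135, 0.191, 0.001]
ft_force: [0.4, -0.4, 0.6]
width: 87.8
grasp_force: 0.0
```

```bash
cat >> h.py <<'E'
def yaw(o):  # angle of tool x and tool y in world, deg
    R=cv2.Rodrigues(np.array(o['orientation'],float))[0]
    return np.degrees(np.arctan2(R[1,0],R[0,0])),np.degrees(np.arctan2(R[1,1],R[0,1]))
E
python3 - <<'E'
from h import *
from scipy.optimize import least_squares
o=get_obs();print(o['ee_pos'],yaw(o),o['qpos'],o['t'])
im,d=snap('wrist','w1.png');W=world('wrist',d,o);z=W[...,2]
m=(z>57)&(z<72)&(np.hypot(W[...,0]-463,W[...,1]+115)<90)
if m.sum()>20: print('wrist scraper',m.sum(),cv2.minAreaRect(W[m][:,:2].astype(np.float32)),np.median(z[m]))
# fixture fit: height-map matching of model against top and scene clouds
P=np.concatenate([np.load(n+'0.npy').reshape(-1,3) for n in('top','scene')])
P=P[np.isfinite(P).all(1)&(np.hypot(P[:,0]-545,P[:,1]-295)<260)]
def local(p,X):
    c,s=np.cos(p[2]),np.sin(p[2]);q=X[:,:2]-p[:2];return q@np.array([[c,-s],[s,c]])
def model(L):
    x,y=L.T;h=np.zeros(len(x))
    i=lambda a,b,c,e:(x>a)&(x<b)&(y>c)&(y<e)
    h[i(-102,65,55,103)]=3;h[i(-105,125,-65,55)]=30;h[i(-105,70,-65,-57)]=40;h[i(70,120,-35,35)]=74;h[i(13,27,-22,22)]=82
    return h
def cost(p):
    L=local(p,P);s=(np.abs(L[:,0])<150)&(L[:,1]>-80)&(L[:,1]<115)
    return np.minimum(np.abs(model(L[s])-P[s,2]),20).mean()
from scipy.optimize import differential_evolution
r=differential_evolution(cost,[(500,590),(260,330),(-.4,.4)],seed=1,maxiter=60)
print('fixture',r.x,np.degrees(r.x[2]),r.fun)
E
```

```text
[ 450.2437818  -143.71644663  223.04161438] (np.float64(6.966598719927193), np.float64(-83.0334207972568)) [-3.34146984e-01  1.97137790e-01  1.95736950e+00 -1.56592569e-05
  9.86166929e-01  1.11506806e+00] 2.1167
wrist scraper 2208 ((466.0880432128906, -117.78064727783203), (98.20125579833984, 22.002243041992188), 7.146599292755127) 63.55566883642845
fixture [5.46425470e+02 2.87588875e+02 6.03095810e-02] 3.455484454964245 4.854060945897365
```

View pics/w1.png

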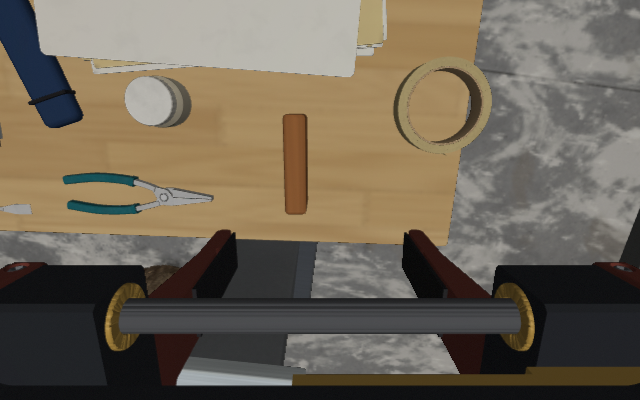

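The wrist view shows the scraper alone at (295,163), upright, at 7.1° and about (465,-117) mm. The tool yaw already matches. I'll centre on it and go down.

```bash
python3 -m creep '[0.015,0.027,0,0, 0.015,0.027,-0.035,0, 0.015,0.027,-0.075,0, 0.015,0.027,-0.11,0, 0.015,0.027,-0.13,0, 0.015,0.027,-0.13,0]' 1
```

```text
t: 2.67
ee_pos: [461.8, -117.7, 89.1]
orientation: [-3.133, -0.192, 0.011]
ft_force: [-0.1, -0.5, 0.3]
width: 88.0
grasp_force: 0.0
```

```bash
python3 -m creep '[0.003,0,-0.03,0, 0.003,0,-0.05,0, 0.003,0,-0.058,0, 0.003,0,-0.058,0]' && python3 -m creep '[0,0,0,0, 0,0,0,0, 0,0,0,0, 0,0,0,0, 0,0,0,0, 0,0,0,0]' 0
```

```text
t: 3.0
ee_pos: [467.2, -118.6, 34.3]
orientation: [-3.135, -0.191, 0.003]
ft_force: [-0.2, 0.5, 0.7]
width: 87.9
grasp_force: 0.0
t: 3.5
ee_pos: [467.9, -118.7, 35.2]
orientation: [3.135, 0.191, 0.001]
ft_force: [0.2, 0.1, 0.2]
width: 51.4
grasp_force: 0.0
```

```bash
python3 -m creep '[0,0.001,-0.004,0, 0,0.001,-0.004,0, 0,0.001,-0.004,0, 0,0.001,-0.004,0, 0,0.001,-0.004,0, 0,0.001,-0.004,0, 0,0.001,-0.004,0, 0,0.001,-0.004,0]' 0
python3 -m creep '[0,0,0.04,0, 0,0,0.08,0, 0,0,0.10,0, 0,0,0.10,0]'
```

```text
t: 4.17
ee_pos: [467.5, -117.6, 30.6]
orientation: [-3.136, -0.191, 0.0]
ft_force: [0.3, 0.0, -1.4]
width: 22.2
grasp_force: 30.0
t: 4.5
ee_pos: [470.4, -118.4, 134.7]
orientation: [3.133, 0.191, 0.011]
ft_force: [1.0, 0.2, -1.1]
width: 21.8
grasp_force: 30.0
```

```bash
python3 -m creep '[0,0.02,0.03,0, 0,0.06,0.05,0, -0.01,0.10,0.06,0, -0.02,0.14,0.07,0, -0.03,0.18,0.08,0, -0.03,0.22,0.09,0, -0.03,0.26,0.10,0, -0.03,0.3,0.1,0, -0.03,0.34,0.1,0, -0.03,0.37,0.1,0]'
python3 -m creep '[0,0.018,0,-0.05, 0,0.018,0,-0.05, 0,0.018,0,-0.05]'
cat > fit.py <<'E'
from h import *
from scipy.optimize import minimize
o=get_obs();print(o['ee_pos'],yaw(o),o['qpos'][[0,5]],o['t'])
im,d=snap('wrist','w2.png');W=world('wrist',d,o);np.save('w2.npy',W)
P=W.reshape(-1,3);P=P[np.isfinite(P).all(1)]
P=P[(np.hypot(P[:,0]-545,P[:,1]-295)<200)&(P[:,2]<95)&(P[:,2]>-10)]
P=P[::max(1,len(P)//30000)]
def local(p,X):
    c,s=np.cos(p[2]),np.sin(p[2]);return (X[:,:2]-p[:2])@np.array([[c,-s],[s,c]])
def model(L):
    x,y=L.T;h=np.zeros(len(x))
    i=lambda a,b,c,e:(x>a)&(x<b)&(y>c)&(y<e)
    h[i(-102,65,55,103)]=3;h[i(-105,125,-65,55)]=30;h[i(-105,70,-65,-57)]=40;h[i(70,120,-35,35)]=74;h[i(13,27,-22,22)]=82
    return h
def cost(p):
    L=local(p,P);s=(np.abs(L[:,0])<140)&(L[:,1]>-70)&(L[:,1]<106)
    return np.minimum(np.abs(model(L[s])-P[s,2]),15).mean()
best=min((minimize(cost,[546+a,288+b,.06+c],method='Nelder-Mead',options=dict(initial_simplex=np.array([546+a,288+b,.06+c])+np.array([[0,0,0],[4,0,0],[0,4,0],[0,0,.04]]))) for a in(-5,5) for b in(-5,5) for c in(-.05,.05)),key=lambda r:r.fun)
p=best.x;print('fixture',p,np.degrees(p[2]),best.fun); np.save('fix.npy',p)
L=local(p,W.reshape(-1,3)).reshape(W.shape[:2]+(2,));z=W[...,2]
print('bed z',np.median(z[(L[...,0]>-100)&(L[...,0]<0)&(L[...,1]>-40)&(L[...,1]<45)]))
hs=cv2.cvtColor(im,cv2.COLOR_RGB2HSV)
m=((hs[...,1]>110)&(hs[...,0]>10)&(hs[...,0]<35)&(np.abs(L[...,0]+20)<90)&(np.abs(L[...,1]+3)<55)).astype(np.uint8)
n,_,st,ce=cv2.connectedComponentsWithStats(m)
for i in range(1,n):
    if st[i,4]>25:
        q=L[_==i];print('offcut',st[i,4],q.min(0).round(),q.max(0).round(),ce[i].round())
g=(z>76)&(np.abs(L[...,0]-20)<25)&(np.abs(L[...,1])<40);print('grip',g.sum(),np.nanmin(L[g],0) if g.any() else 0,np.nanmax(L[g],0) if g.any() else 0)
k=(z>42.5)&(z<55)&(np.abs(L[...,1]+61)<9)&(L[...,0]<15)&(L[...,0]>-100);print('clip',k.sum(),np.percentile(L[k],[5,50,95],0) if k.any() else 0)
bl=(L[...,1]<-75)&(L[...,1]>-160)&(np.abs(L[...,0])<120);print('neighbour height',np.nanpercentile(z[bl],[50,95,99]))
for t in('index','slide_grip','slide_pointer','offcut_1'):
    for b in boxes_of('wrist',t)[:5]:
        c=np.round(b['centre']).astype(int);print(t,round(b['score'],2),c,L[c[1],c[0]].round(1),z[c[1],c[0]])
E
python3 fit.py
```

```text
t: 5.33
ee_pos: [436.9, 255.3, 230.0]
orientation: [-3.135, -0.193, 0.0]
ft_force: [0.8, -0.5, -2.2]
width: 22.2
grasp_force: 30.0
t: 5.58
ee_pos: [436.8, 270.6, 229.4]
orientation: [3.138, 0.117, -0.003]
ft_force: [0.6, -0.8, -1.3]
width: 21.7
grasp_force: 30.0
[436.78873388 270.57951535 229.38240557] (np.float64(4.287401092296507), np.float64(-85.71246896924788)) [0.53160467 2.02772294] 5.5833
fixture [5.48221279e+02 2.85649920e+02 6.12544887e-02] 3.5096236814307935 2.0536381457746518
bed z 331.11324572633305
offcut 157 [-36. -10.] [-19.   5.] [315.  95.]
offcut 152 [-43.  24.] [-31.  37.] [282. 105.]
offcut 154 [-69.  22.] [-51.  35.] [284. 128.]
offcut 132 [-73. -15.] [-56.   1.] [318. 133.]
offcut 6057 [-110.  -22.] [-64.   3.] [319. 217.]
offcut 581 [-101.    3.] [-79.   8.] [266. 317.]
offcut 559 [-101.  -25.] [-79. -20.] [373. 317.]
offcut 5372 [-104.  -46.] [-90.  30.] [336. 378.]
grip 920 [ 12.9892314  -22.22972179] [27.14279325 21.84749989]
clip 195 [[-20.89959405 -67.85630731]
 [-15.40565956 -61.06463673]
 [ -9.81746756 -54.62591764]]
neighbour height [ 17.2124882  325.94085407 327.66294255]
index 0.49 [371  84] [-15.4 -58.6] 46.214900176315325
slide_grip 0.98 [314  36] [19.7 -2.5] 83.64379365317353
slide_pointer 0.75 [315  35] [20.4 -3.4] 83.78404602669207
offcut_1 0.65 [316  94] [-25.2  -4.4] 36.85206064818519
offcut_1 0.57 [318 133] [-64.2  -6.9] 37.70105227296642
offcut_1 0.56 [279 106] [-37.6  33.2] 40.00517717712475
offcut_1 0.55 [285 128] [-59.6  27.7] 36.96890231342161
```

View pics/w2.png

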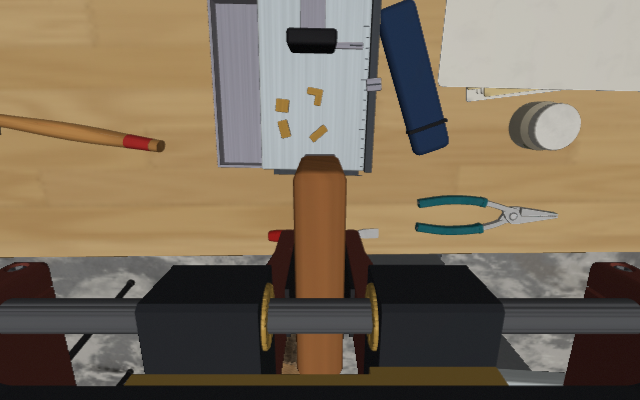

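The wrist view shows the bed with offcuts at (282,105), (315,95), (284,128) and (318,133). The grip is at (312,40) and the clip at (373,84). The fixture fit is good: the grip comes out at exactly x 13 to 27. I'll move to the start of the wipe, above the bed.

```bash
python3 -m creep '[0.03,-0.01,-0.01,-0.014, 0.06,-0.02,-0.03,-0.014, 0.07,-0.023,-0.065,-0.014, 0.07,-0.023,-0.10,-0.014, 0.07,-0.023,-0.13,-0.014, 0.07,-0.023,-0.15,-0.014, 0.07,-0.023,-0.15,-0.014, 0.07,-0.023,-0.15,-0.014, 0.07,-0.023,-0.15,-0.014]'; python3 -c "
from h import *;o=get_obs();print(o['ee_pos'],yaw(o))"
```

```text
t: 6.58
ee_pos: [508.7, 247.4, 82.0]
orientation: [-3.14, -0.09, -0.003]
ft_force: [0.1, 0.1, -0.7]
width: 21.7
grasp_force: 30.0
[508.6509846  247.36098618  81.96631451] (np.float64(3.2768120244890193), np.float64(-86.72311989725489))
```

```bash
python3 -m creep '[-0.003,0.001,-0.01,0.004, -0.003,0.001,-0.016,0.004, -0.003,0.001,-0.018,0.004, -0.003,0.001,-0.02,0.004, -0.003,0.001,-0.02,0.004, -0.003,0.001,-0.02,0.004]'; python3 -m creep '[0,0,-0.001,0, 0,0,-0.002,0, 0,0,-0.002,0]'
```

```text
t: 7.08
ee_pos: [504.7, 248.5, 60.8]
orientation: [-3.14, -0.097, -0.0]
ft_force: [0.5, -0.2, -1.5]
width: 21.9
grasp_force: 30.0
t: 7.33
ee_pos: [504.9, 248.6, 60.5]
orientation: [-3.14, -0.097, -0.001]
ft_force: [-4.4, -2.3, 15.2]
width: 21.8
grasp_force: 30.0
```

```bash
python3 -m creep '[0,0.004,0.001,0, -0.0005,0.010,0.001,0, -0.001,0.016,0.001,0, -0.0015,0.023,0.001,0, -0.002,0.03,0.001,0, -0.002,0.037,0.001,0, -0.0025,0.044,0.001,0, -0.003,0.05,0.001,0, -0.003,0.056,0.001,0, -0.0035,0.060,0.001,0]'; python3 -c "
from h import *;o=get_obs();print(o['ee_pos'],yaw(o))"
```

```text
t: 8.17
ee_pos: [501.7, 308.8, 60.5]
orientation: [3.14, 0.098, 0.002]
ft_force: [0.9, -4.9, 7.9]
width: 21.8
grasp_force: 30.0
[501.74901349 308.84537195  60.49903007] (np.float64(3.5863999930419794), np.float64(-86.41362767976116))
```

```bash
python3 -m creep '[0,0.005,0,0, -0.0005,0.01,0,0, -0.001,0.015,0.0005,0, -0.001,0.02,0.0005,0, -0.0015,0.025,0.0005,0, -0.002,0.029,0.001,0, -0.002,0.032,0.001,0, -0.002,0.034,0.001,0, -0.002,0.034,0.001,0, -0.002,0.034,0.03,0]'; python3 -m creep '[0,-0.01,0.04,0, 0,-0.05,0.08,0, -0.02,-0.09,0.12,0, -0.05,-0.1,0.15,0, -0.07,-0.1,0.15,0, -0.07,-0.1,0.15,0]'
cat > look.py <<'E'
from h import *
import sys
o=get_obs();print(o['ee_pos'],yaw(o),o['t'])
im,d=snap('wrist',sys.argv[1]);W=world('wrist',d,o);p=np.load('fix.npy')
c,s=np.cos(p[2]),np.sin(p[2]);L=(W[...,:2]-p[:2])@np.array([[c,-s],[s,c]]);z=W[...,2]
for b in boxes_of('wrist','offcut_1')[:8]:
    c=np.round(b['centre']).astype(int);print(round(b['score'],2),c,L[c[1],c[0]].round(1),z[c[1],c[0]])
cv2.imwrite('pics/c_'+sys.argv[1],cv2.resize(im[0:240,150:470],(800,600),interpolation=cv2.INTER_CUBIC)[:,:,::-1])
E
python3 look.py w3.png
```

```text
t: 9.0
ee_pos: [495.9, 340.6, 85.0]
orientation: [3.135, 0.097, -0.012]
ft_force: [0.3, -1.3, -0.8]
width: 22.2
grasp_force: 30.0
t: 9.5
ee_pos: [426.1, 240.6, 242.7]
orientation: [-3.139, -0.095, -0.002]
ft_force: [-0.0, 1.1, -1.0]
width: 22.2
grasp_force: 30.0
[426.09495089 240.60720804 242.69402197] (np.float64(3.4664239536346084), np.float64(-86.5334867453766)) 9.5
0.39 [232 136] [-81.2  61.3] 23.36715803799831
```

View pics/c_w3.png

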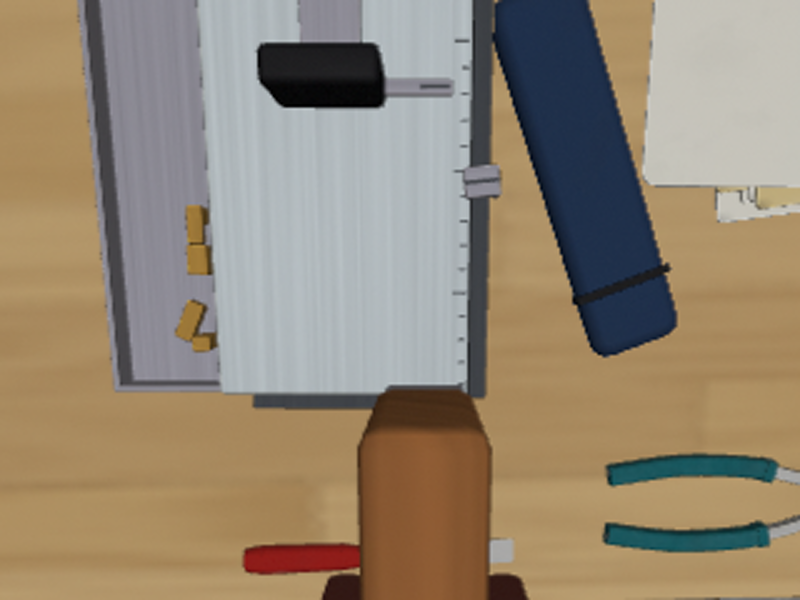

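The view shows the bed clear of offcuts. All four are along the trough's bed side at crop (196,222), (199,259), (191,318) and (203,343). I'll check their heights.

```bash
cat >> look.py <<'E'
hs=cv2.cvtColor(im,cv2.COLOR_RGB2HSV)
m=((hs[...,1]>110)&(hs[...,0]>10)&(hs[...,0]<35)&(np.abs(L[...,0]+20)<85)&(L[...,1]>45)&(L[...,1]<100)&(z<60)).astype(np.uint8)
n,l,st,ce=cv2.connectedComponentsWithStats(m)
for i in range(1,n):
    if st[i,4]>15:
        q=L[l==i];print('blob',st[i,4],q.min(0).round(),q.max(0).round(),'z',np.nanpercentile(z[l==i],[5,50,95]).round(1),ce[i].round())
E
python3 look.py w4.png
```

```text
[428.79236117 242.260048   240.73681772] (np.float64(3.530814306910693), np.float64(-86.46902059302678)) 9.6
0.57 [227  91] [-29.6  65.7] 19.256047906195676
0.41 [227 132] [-74.4  70.6] 12.663389191111492
blob 218 [-51.  60.] [-23.  70.] z [12.4 16.5 20.1] [230.  99.]
blob 167 [-84.  60.] [-64.  78.] z [11.  13.  23.6] [228. 133.]
```

All four are inside the trough: y is at least 60 and they're below z 24. Next I'll put the block back on the bench where it stood.

```bash
python3 -m creep '[0,-0.03,0,0, 0.005,-0.07,0,0, 0.01,-0.11,0,0, 0.015,-0.15,-0.01,0, 0.02,-0.19,-0.02,0, 0.025,-0.23,-0.03,0, 0.03,-0.27,-0.05,0, 0.035,-0.31,-0.07,0, 0.038,-0.345,-0.09,0, 0.038,-0.36,-0.11,0]'; python3 -m creep '[0,0,-0.03,0, 0,0,-0.06,0, 0,0,-0.06,0]'
```

```text
t: 10.53
ee_pos: [468.8, -121.1, 127.8]
orientation: [3.139, 0.095, 0.001]
ft_force: [0.5, 0.1, -0.9]
width: 22.1
grasp_force: 30.0
t: 10.78
ee_pos: [463.8, -117.2, 63.6]
orientation: [-3.137, -0.095, 0.016]
ft_force: [-1.0, 0.3, -1.3]
width: 21.7
grasp_force: 30.0
```

```bash
python3 -m creep '[0,0,-0.015,0, 0,0,-0.025,0, 0,0,-0.029,0, 0,0,-0.031,0, 0,0,-0.031,0, 0,0,-0.031,0]'
```

```text
t: 11.28
ee_pos: [467.7, -117.5, 39.3]
orientation: [3.14, 0.098, 0.001]
ft_force: [1.1, 0.3, -1.9]
width: 21.8
grasp_force: 30.0
```

```bash
python3 -m creep '[0,0,-0.004,0, 0,0,-0.006,0, 0,0,-0.008,0, 0,0,-0.009,0, 0,0,-0.0095,0, 0,0,-0.0095,0]'
```

```text
t: 11.78
ee_pos: [467.4, -117.6, 30.5]
orientation: [3.14, 0.097, 0.001]
ft_force: [-2.8, 1.0, 17.9]
width: 22.1
grasp_force: 30.0
```

```bash
python3 -m creep '[0,0,0.001,0, 0,0,0.001,0, 0,0,0.001,0, 0,0,0.001,0, 0,0,0.001,0, 0,0,0.001,0, 0,0,0.02,0, 0,0,0.05,0, 0,0,0.08,0, 0,0,0.12,0]' 0.55; python3 -m creep '[0,0,0.04,0.1, 0,0,0.08,0.2, 0,0.02,0.1,0.3, 0,0.06,0.1,0.42, 0,0.1,0.1,0.54, 0.01,0.14,0.1,0.66, 0.02,0.18,0.1,0.78, 0.03,0.22,0.1,0.9, 0.04,0.26,0.1,1.02, 0.05,0.3,0.1,1.14]'
python3 - <<'E'
from h import *
o=get_obs();print(o['ee_pos'],yaw(o),o['qpos'])
im,d=snap('top','t2.png');W=world('top',d);z=W[...,2]
m=(z>50)&(np.hypot(W[...,0]-465,W[...,1]+117)<80)
print(m.sum(),cv2.minAreaRect(W[m][:,:2].astype(np.float32)) if m.any() else 0)
p=np.load('fix.npy')
def w(x,y):
    c,s=np.cos(p[2]),np.sin(p[2]);return p[:2]+[c*x-s*y,s*x+c*y]
print('grip',w(20,0),'pulled',w(-15.4,0))
E
```

```text
t: 12.62
ee_pos: [465.6, -117.2, 148.8]
orientation: [-3.139, -0.097, 0.006]
ft_force: [0.1, 0.1, 0.7]
width: 48.4
grasp_force: 0.0
t: 13.45
ee_pos: [517.0, 184.5, 249.1]
orientation: [2.586, 1.784, -0.0]
ft_force: [0.5, -1.3, -0.4]
width: 48.1
grasp_force: 0.0
[517.01069673 184.51698905 249.08464597] (np.float64(69.20833270896945), np.float64(-20.791667651630924)) [ 3.21159129e-01  2.80845150e-01  1.77516303e+00 -7.43384857e-05
  1.08570271e+00  6.84076851e-01]
206 ((462.9461975097656, -116.57682800292969), (97.22632598876953, 23.38423728942871), 2.8979251384735107)
grip [568.18376933 286.87424374] pulled [532.85016096 284.7071906 ]
```

The block stands upright on the bench at (463,-117). Now I'll go above the slide grip.

```bash
python3 -m creep '[0.01,0.025,0,0.12, 0.025,0.06,0,0.24, 0.04,0.09,-0.02,0.36, 0.051,0.102,-0.05,0.424, 0.051,0.102,-0.09,0.424, 0.051,0.102,-0.13,0.424, 0.051,0.102,-0.13,0.424, 0.051,0.102,-0.13,0.424, 0.051,0.102,-0.13,0.424]'; python3 -c "
from h import *;o=get_obs();print(o['ee_pos'],yaw(o))"
```

```text
t: 14.25
ee_pos: [569.1, 284.7, 120.9]
orientation: [2.16, 2.281, 0.002]
ft_force: [0.2, 0.6, 0.7]
width: 48.5
grasp_force: 0.0
[569.0812426  284.66283882 120.85300861] (np.float64(93.12985265126652), np.float64(3.1297951870213803))
```

```bash
python3 -m creep '[-0.001,0.002,-0.02,0.007, -0.001,0.002,-0.04,0.007, -0.001,0.002,-0.055,0.007, -0.001,0.002,-0.066,0.007, -0.001,0.002,-0.070,0.007, -0.001,0.002,-0.072,0.007, -0.001,0.002,-0.072,0.007, -0.001,0.002,-0.072,0.007]'; python3 -c "
from h import *;o=get_obs();print(o['ee_pos'],yaw(o))"
```

```text
t: 14.92
ee_pos: [568.0, 286.8, 48.5]
orientation: [2.151, 2.289, 0.003]
ft_force: [0.6, 0.3, 0.6]
width: 48.4
grasp_force: 0.0
[567.98545587 286.77117583  48.51761591] (np.float64(93.54809051424449), np.float64(3.5480104709226667))
```

Centred on the grip, so I'll close the fingers.

```bash
python3 -m creep '[0,0,0,0, 0,0,0,0, 0,0,0,0, 0,0,0,0, 0,0,0,0, 0,0,0,0, 0,0,0,0, 0,0,0,0, 0,0,0,0]' 0
```

```text
t: 15.67
ee_pos: [567.9, 286.5, 47.3]
orientation: [2.151, 2.288, 0.002]
ft_force: [5.0, 0.1, -2.7]
width: 14.1
grasp_force: 30.0
```

```bash
python3 -m creep '[-0.004,-0.000,0,0, -0.010,-0.0006,0,0, -0.016,-0.001,0,0, -0.022,-0.0013,0,0, -0.028,-0.0017,0,0, -0.032,-0.002,0,0, -0.034,-0.002,0,0, -0.035,-0.002,0,0, -0.035,-0.002,0,0, -0.035,-0.002,0,0]'; python3 - <<'E'
from h import *
o=get_obs();print(o['ee_pos'],yaw(o))
p=np.load('fix.npy');c,s=np.cos(p[2]),np.sin(p[2])
print('local tcp',(o['ee_pos'][:2]-p[:2])@np.array([[c,-s],[s,c]]))
im,d=snap('wrist','w5.png')
sc,ds=snap('scene','s5.png'); u=proj('scene',[[532,230,40]])[0].astype(int);print(u)
cv2.imwrite('pics/s5c.png',cv2.resize(sc[u[1]-40:u[1]+40,u[0]-55:u[0]+55],(770,560),interpolation=cv2.INTER_CUBIC)[:,:,::-1])
E
```

```text
t: 16.5
ee_pos: [533.5, 284.5, 47.3]
orientation: [2.151, 2.288, 0.003]
ft_force: [8.9, -1.7, -5.3]
width: 14.1
grasp_force: 30.0
[533.52706518 284.51449444  47.25638504] (np.float64(93.54661107391769), np.float64(3.5465382719124268))
local tcp [-14.73616142  -0.23377226]
[275 223]
```

View pics/w5.png

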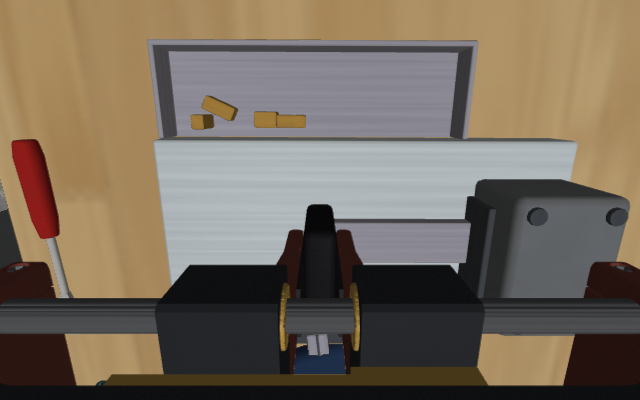

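View pics/s5c.png

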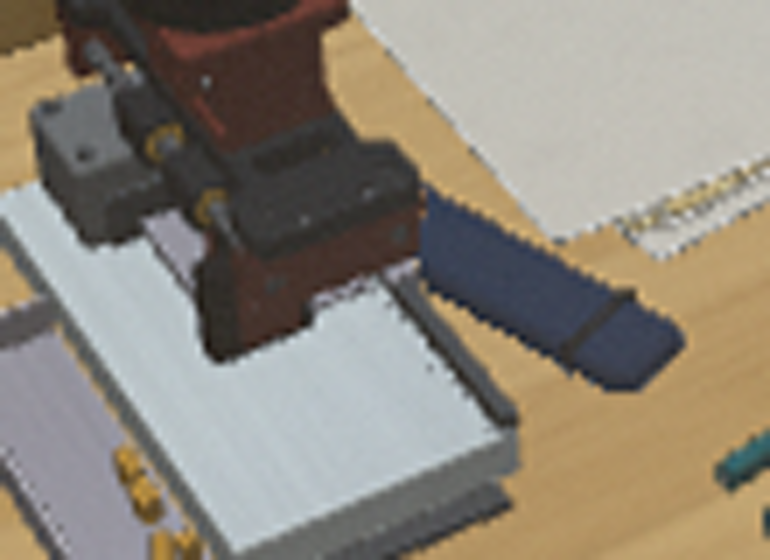

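The wrist view shows the offcuts lying in the trough and the grip held at (319,215), with the clip visible between the gripper parts at (318,345). The scene crop shows the gripper on the grip but hides the pointer. I'll measure the alignment.

```bash
cat > al.py <<'E'
from h import *
import sys
o=get_obs();im,d=snap('wrist');W=world('wrist',d,o);p=np.load('fix.npy')
c,s=np.cos(p[2]),np.sin(p[2]);L=(W[...,:2]-p[:2])@np.array([[c,-s],[s,c]]);z=W[...,2]
q=(o['ee_pos'][:2]-p[:2])@np.array([[c,-s],[s,c]]);print('tcp local',q,o['ee_pos'][2],o['ft_force'])
g=(z>78)&(z<88)&(np.abs(L[...,0]-q[0])<20)&(np.abs(L[...,1])<30)&(L[...,1]>12)
v,u=np.nonzero(g);
for r in range(v.min(),v.max()+1,2):
    a=L[r,u[v==r],0];print(r,a.min().round(1),a.max().round(1),((a.min()+a.max())/2).round(2),end=' | ')
k=(z>43)&(z<52)&(np.abs(L[...,1]+61)<12)&(np.abs(L[...,0]+15)<12)
print('\nclip',k.sum(),np.percentile(L[k],[2,50,98],0).round(1) if k.any() else 0)
pt=(z>38)&(z<46)&(L[...,1]>-52)&(L[...,1]<-24)&(np.abs(L[...,0]+15)<12)
print('pointer',pt.sum(),np.percentile(L[pt],[2,50,98],0).round(1) if pt.any() else 0)
cv2.imwrite('pics/'+sys.argv[1],cv2.resize(im[322:376,280:360],(800,540),interpolation=cv2.INTER_CUBIC)[:,:,::-1])
E
python3 al.py a1.png
```

```text
tcp local [-14.68284598  -0.21783254] 47.27538480602942 [ 9.33071191 -0.8683189  -5.53401724]
228 -16.8 -16.8 -16.83 | 230 -18.9 -9.7 -14.32 | 232 -20.1 -8.5 -14.28 | 234 -21.0 -8.0 -14.54 | 236 -21.0 -7.6 -14.27 | 238 -21.0 -7.6 -14.27 | 240 -21.0 -7.6 -14.28 | 242 -21.0 -7.6 -14.27 | 244 -21.0 -7.6 -14.31 | 246 -21.1 -7.6 -14.33 | 248 -21.1 -7.5 -14.31 | 250 -21.1 -7.5 -14.28 | 252 -21.1 -7.5 -14.29 | 254 -20.2 -8.0 -14.1 | 256 -10.6 -10.6 -10.59 | 
clip 432 [[-21.2 -67.3]
 [-15.1 -60.1]
 [ -9.3 -53.9]]
pointer 0 0
```

View pics/a1.png

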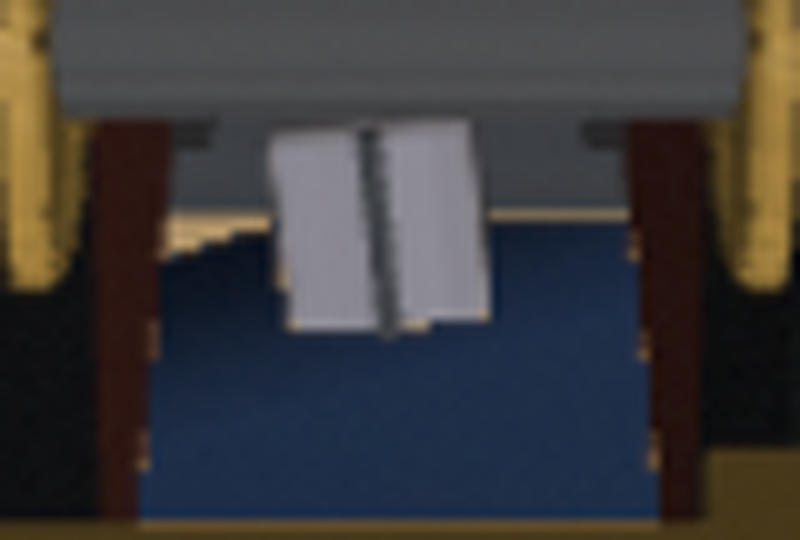

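The crop shows the clip at (380,225) with its scribed line at crop column 375. The grip centre sits at x -14.3 against the clip's -15.2, and the earlier view gives the same gap. That's 1 mm more to pull.

```bash
python3 -m creep '[-0.001,0,0,0, -0.001,0,0,0, -0.001,0,0,0, -0.001,0,0,0, -0.001,0,0,0, -0.001,0,0,0]'; python3 al.py a2.png | grep -v '^$'
```

```text
t: 17.15
ee_pos: [532.6, 284.5, 47.3]
orientation: [2.151, 2.288, 0.004]
ft_force: [8.5, -1.2, -5.0]
width: 13.8
grasp_force: 30.0
tcp local [-15.61384272  -0.20192527] 47.263296460950855 [ 8.52690564 -1.24272618 -4.96012276]
229 -18.6 -11.9 -15.24 | 231 -20.3 -10.2 -15.24 | 233 -21.0 -9.0 -15.02 | 235 -21.9 -9.0 -15.47 | 237 -21.9 -8.5 -15.22 | 239 -21.9 -8.5 -15.2 | 241 -21.9 -8.5 -15.23 | 243 -22.0 -8.5 -15.24 | 245 -21.9 -8.5 -15.21 | 247 -21.9 -8.5 -15.21 | 249 -22.0 -8.5 -15.23 | 251 -22.0 -8.4 -15.19 | 253 -22.0 -8.9 -15.44 | 255 -20.7 -9.8 -15.24 | 
clip 427 [[-21.3 -67.3]
 [-15.5 -60.1]
 [ -9.6 -54. ]]
pointer 0 0
```

```bash
python3 -c "
from h import *;print(ticket.close_job())"
```

```text
the job is handed in; nothing more can be done
None
```

I handed the job in at about 17 s of the 58 s: all four offcuts are in the trough, the scraper block stands on the bench clear of the fixture, and the gripper holds the slide about 35 mm out, with the grip's centre measured within about 0.2 mm of the index line (the pointer tip was hidden from the cameras).

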